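Seat the drilling template on its jig and lock it

TASK

Take the drilling template out of its low storage box, where only its nose can be reached, and lower it gently over the two pins of the jig, nose between the steel cheeks (there only its wooden grip can be held), until it rests flush on the base board. Then flip the jig's cam lever over and fully down to lock the template, and let go; leave the screw jar, the tape measure and the pencil where they are.

Things in the scene. Friction and masses are not known exactly. Their poses are not given: they have to be found in the camera images.
- template: Drilling template, 0.3 kg: grey plate 120 (x) x 90 (y) x 15 mm with a nose 36 mm wide from its -x edge (x = -60 mm) on to x = -130 mm. Origin: centre of the underside of the 120 x 90 part; z up. Two through holes, 15 mm diameter, at (x, y) = (45, -28) and (-45, 28) mm (the small brass bushes at the other corners are no pin holes). On it stands a dark wooden grip block.
- template_nose (a point): Middle of the nose's end edge, at the underside: (-130, 0, 0) mm in the template's frame. At the start the nose sticks out of the box, its underside 12 mm over the bench; it can be pinched across its 36 mm from above.
- template_grip (a point): Centre of the wooden grip block, 50 (x) x 28 (y) x 32 mm high: (-5, 0, 31) mm in the template's frame; the block's top is 47 mm above the template's underside. At the start it is under the box's roof.
- rack: Low wooden storage box, fixed: 120 (x) x 128 (y) x 78 mm high; floor 12 mm thick, inside 104 mm wide, roof underside at 68 mm; open at its -x side (towards the robot), no sill. Origin: centre of its underside, on the bench. At the start the template lies on its floor, origin 15 to 25 mm before the box's centre (-x), nearly the same yaw, nose out.
- jig: Drilling jig, fixed: plywood base board 110 mm wide (y), 20 mm thick, x from -175 to 75 mm. Two upright steel pins at (x, y) = (45, -28) and (-45, 28) mm, 12 mm diameter, 30 mm high over the board, the top 9 mm tapering to 5 mm. Origin: on the bench below the middle between the pins; the -x end, with cheeks and cam lever, is towards the robot.
- jig_seat (a point): Point of the base board's top where the template's origin belongs (midway between the pins), 20 mm over the bench; axes as the jig's. The template seats with its axes parallel to these.
- jig_nose (a point): Point of the board's top where the template's nose end belongs: (-130, 0, 20) mm in the jig's frame. Two dark steel cheeks, 14 mm thick, 36 mm high over the board, 44 mm apart, stand either side of the nose's place from x = -167 to -75 mm, so no finger fits beside the nose there.
- lever_hinge (a point): Centre of the cam lever's axle (axis along the jig's y): (-148, 0, 44.5) mm in the jig's frame.
- lever_tip (a point): Centre of the round end of the cam lever's black handle (15 mm thick bar), 99 mm from the axle: at lever value 0 it is 95 mm towards the jig's +x and 28 mm above the axle.
- cam (a joint): Cam lever angle, rad: 0 = fully down over the nose (locked), growing as it rises and swings back towards the jig's -x end, to 2.25; starts open at 1.6 to 2.1. Stays where it is left; about 1.5 N at the tip moves it. Its toe passes 1.5 mm over a flush template and is stopped by one that is not.
- screw_jar: Glass jar of screws with a metal lid, 66 mm wide, 86 mm high, a bystander between box and jig. Origin: centre of its underside.
- tape_measure: Yellow tape measure 66 x 84 x 36 mm, a bystander between box and jig. Origin: centre of its underside.
- carpenter_pencil: Flat red carpenter's pencil 186 mm long, 8 mm high, a bystander lying on the bench between box and jig, nearer the robot. Origin: centre of its underside.

How it is judged:
By the outcome, as a careful person would: the job done as asked, in the order asked, and still so for the second after the job is handed in, with the robot touching nothing.
It also fails if it takes over 69 s, if anything falls off the work surface, if the arm or the gripper's body presses on something with over 40 N, if the wrist force passes 120 N, or if a joint passes its speed limit or range.

ROBOT

A 6-joint arm with a two-finger parallel gripper is mounted at the origin on a cart in front of the work surface, level with it; the furniture and walls round the work are solid. World frame = base frame: x ahead of the robot, y to its left, z up, the work surface at z = 0. Lengths are in mm, angles in rad, forces in N, time in s.
With the tool pointing down it reaches from about 350 to 975 mm from the base axis. Payload 7.1 kg.
Tool frame: the origin (TCP) lies at the very end of the fingers, on their centre line; the grasp point (between the pads) lies 19 mm behind it; z points along the fingers, y is the line along which they close (so a half turn about z gives the same grasp; the last joint's range is limited). The gripper opens to 88 mm and grips with 3 to 60 N. Pads are 20 mm wide; open, the fingers measure 115 mm over their backs; the gripper's body (75 mm by 178 mm) begins 61 mm behind the grasp point.
Start: joints at [1.115, 0.423, 1.63, -0, 1.089, -0.019], TCP at [264.369, 566.316, 222.675] pointing down, gripper open.
Joint ranges: [-3, 3], [-0.9, 2.11], [0.09, 2.58], [-1.31, 4.45], [0.11, 2.69], [-2.54, 2.54]. Speed limits (rad/s): [2.39, 2.39, 3.01, 3.14, 3.14, 3.14].

INTERFACE

Orientations are given as a rotation vector (axis times angle).
In Python, from workcell import * gives the robot as it stands.
- The arm moves only by the tool step_arm, never from a script. Its argument "deltas" is a list of rows, each a list of 3 entries, a list of its own where there are three numbers: the shift along the tool's x, y, z in units of 300 mm (1.0 is 300 mm), then the turn, a rotation vector about the tool's x, y, z in units of 1.5 rad (1.0 is 1.5 rad), then the gripper command: -1 is shut, 1 is fully open, values between are in proportion. In form: [[[dx, dy, dz], [rx, ry, rz], gripper], ...]. A call has 1 to 20 rows; each row is the pose to reach, as a shift and turn from the pose commanded when the call began, along the tool's axes at that moment; what a row does not reach only later rows make up. A row lasts 1/12 s, in which the tool goes at most 41.7 mm and 7.16 degrees, less where a joint would pass 70% of its speed; a pose out of reach is approached as far as the arm can. A call with a number of a shift or a turn outside -1 to 1 is refused whole. A call with a gripper value outside its range is refused whole. The fingers move at their own pace and stop on an object; the grip force is fixed at half the most. Time passes only in rows, so rows that repeat a pose let the fingers close. It gives the time, the measured TCP pose, the force, the opening and the grip force at its end, in the units of the state.
- get_obs(): the state, without advancing time (a new reading comes with each control period).
- get_image(name): name is "side" or "top" or "wrist"; returns a dict with "pixels" (480x640x3 uint8, red, green, blue), "fx", "fy", "cx", "cy" (pixels), "T" (4x4, takes a point from camera to world coordinates). Camera axes: x right, y down, z forward; pixel columns grow to the right and rows downward; lengths in mm; the calibration is good to about 2 mm. A picture is of the moment at which its call begins. There is no depth.
- close_job(): hands the job in; it is judged then, once.
The state is a dict: "t": time; "qpos": joint angles; "qvel": joint speeds; "joint_torque": joint torques, N m; "ee_pos": TCP position; "orientation": TCP orientation; "ft_force": force on the tool from outside, world axes, zero at the start; "moment": the same for the moment, N m; "width": finger opening in mm; "grasp_force": force on a finger pad.
Only numpy, scipy, OpenCV 4.12 (cv2) and the standard library are available. Lean on these libraries where they do the work, as an engineer would, in place of code of your own. Each camera call takes 0.05 s, during which the arm holds its last target. There are 200 camera calls.

## Working session

There is one attempt and no reset: what is moved stays moved. The work goes in short steps, Python scripts to look and compute and a tool call to move; the robot and the scene stay as the last step left them, time stands still between calls to the robot, and variables do not carry over. Pictures are saved under pics/ and viewed, at most 10 in all, crops included, and the job is handed in when it is done.

Besides the shell and the picture viewer there is one more tool, called after ">>>" as name(argument=value, ...) on one line, values as JSON. step_arm: Moves the arm, as the interface text tells. Its arguments: {"type":"object","properties":{"deltas":{"type":"array","items":{"type":"array"}}},"required":["deltas"]}

```bash
mkdir -p pics; ls
python3 - <<'E'
from workcell import *
import cv2,numpy as np
o=get_obs();print(o)
for n in("side","top"):
    d=get_image(n);cv2.imwrite(f"pics/{n}0.png",d["pixels"][:,:,::-1]);np.savez(f"{n}.npz",**d)
    print(n,d["fx"],d["cx"],d["cy"],np.round(d["T"],3).tolist())
E
```

```text
pics
{'t': 0.0, 'qpos': array([ 1.11499814e+00,  4.23819309e-01,  1.63066495e+00,  4.47041337e-05,
        1.08859005e+00, -1.90206477e-02]), 'qvel': array([ 0.001159  ,  0.00105535,  0.00067372, -0.00071892,  0.00027947,
        0.00097917]), 'joint_torque': array([-1.81502659e-03, -5.44610882e+01, -2.73663443e+01,  6.43009879e-02,
        2.27486895e-02, -1.24649364e-04]), 'ee_pos': array([264.12845846, 565.85106384, 221.92497809]), 'orientation': array([-6.80595683e-01, -3.06658732e+00,  2.24718559e-03]), 'ft_force': array([-0.1307995 , -0.45982522, -0.32274715]), 'moment': array([-0.00580908, -0.00456118, -0.01150424]), 'grasp_force': 0.0, 'width': 87.92075337320058}
side 433.2360128220655 325.59711686064765 239.33676448432638 [[-0.999, 0.031, -0.033, 574.477], [0.045, 0.669, -0.742, 651.904], [-0.001, -0.743, -0.67, 632.712], [0.0, 0.0, 0.0, 1.0]]
top 593.594458548331 318.7978902877902 237.41173891180821 [[-0.006, -0.982, 0.19, 324.193], [-1.0, 0.004, -0.009, 22.366], [0.008, -0.19, -0.982, 1242.384], [0.0, 0.0, 0.0, 1.0]]
```

View pics/top0.png

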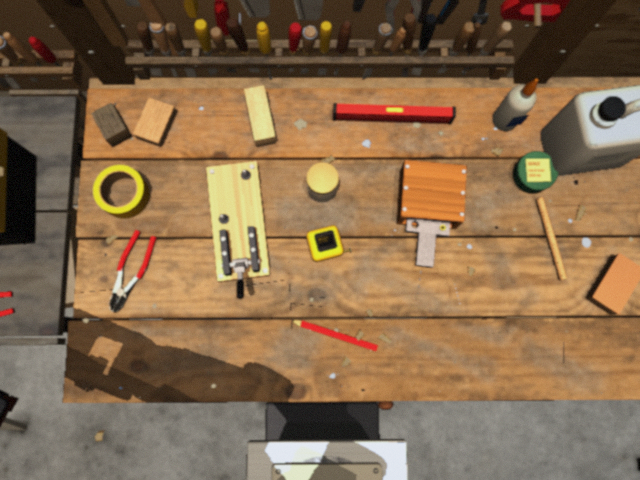

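View pics/side0.png

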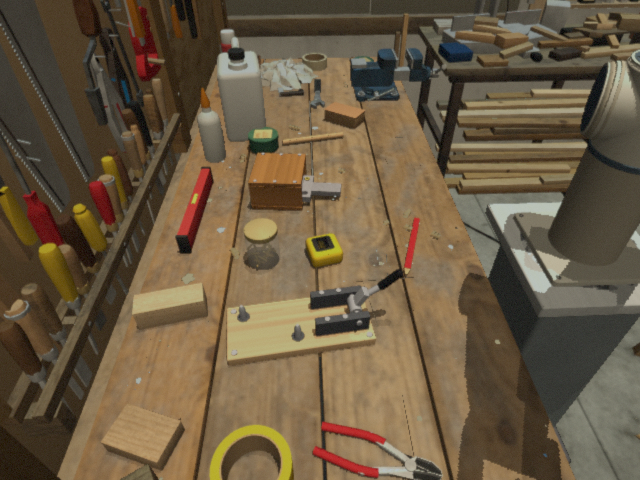

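The top view shows the jig at the left (board corners about (207,165), (257,161), (268,275), (218,280)). The box is at (402–466, 163–225), with the nose ending near (425,265). The jar, tape and pencil lie between them. I'll enlarge the jig and the box.

Run:
```python
import cv2,numpy as np
p=cv2.imread("pics/top0.png")
a=cv2.resize(p[155:305,195:280],None,fx=4,fy=4,interpolation=cv2.INTER_CUBIC)
b=cv2.resize(p[155:305,390:480],None,fx=4,fy=4,interpolation=cv2.INTER_CUBIC)
cv2.imwrite("pics/crop0.png",np.hstack([a,b]))
```

```text
(no output)
```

View pics/crop0.png

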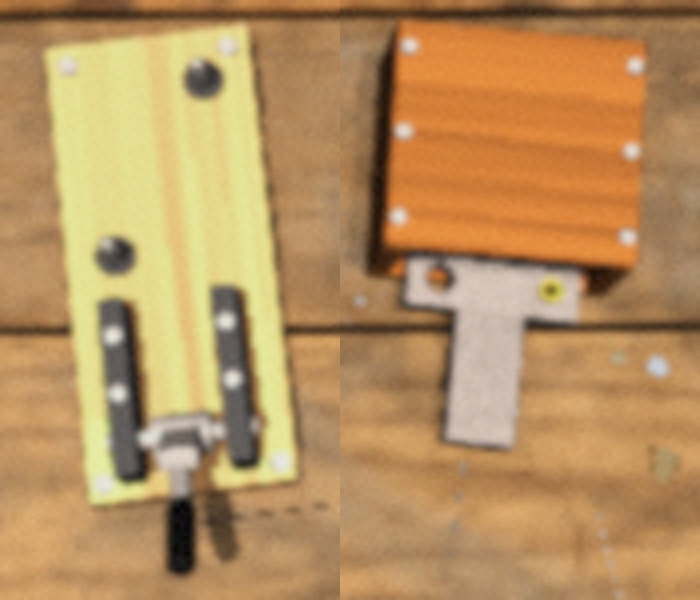

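The crop shows the board's corners at (47,48), (247,25), (298,480) and (92,504). The nose end corners are at (443,442) and (514,448), and the plate's front corners at (404,305) and (577,322).

```bash
cat > h.py <<'E'
import numpy as np
from scipy.spatial.transform import Rotation as R
from scipy.optimize import least_squares
def ray(d,u,v,z):
    T=d["T"];c=T[:3,3];r=T[:3,:3]@np.array([(u-d["cx"])/d["fx"],(v-d["cy"])/d["fy"],1])
    return c+r*(z-c[2])/r[2]
def fit(model,world):
    m=np.array(model,float);w=np.array(world)[:,:2]
    f=lambda p:((R.from_euler('z',p[2]).as_matrix()[:2,:2]@m.T).T+p[:2]-w).ravel()
    s=least_squares(f,[*w.mean(0),0],x_scale=[100,100,1]);return s.x,np.round(s.fun.reshape(-1,2),1)
def proj(d,P):
    T=d["T"];c=T[:3,:3].T@(np.asarray(P,float)-T[:3,3]);return d["fx"]*c[0]/c[2]+d["cx"],d["fy"]*c[1]/c[2]+d["cy"]
E
python3 - <<'E'
from h import *
d=np.load("top.npz")
L=lambda x,y,z:ray(d,195+(x+.5)/4-.5,155+(y+.5)/4-.5,z)
Q=lambda x,y,z:ray(d,390+(x-340+.5)/4-.5,155+(y+.5)/4-.5,z)
np.set_printoptions(precision=2,suppress=True)
print("jig",fit([(75,55),(75,-55),(-175,-55),(-175,55)],[L(47,48,20),L(247,25,20),L(298,480,20),L(92,504,20)]))
print("tmpl",fit([(-130,18),(-130,-18),(-60,45),(-60,-45)],[Q(443,442,27),Q(514,448,27),Q(404,305,27),Q(577,322,27)]))
print("box",fit([(60,64),(60,-64),(-60,-64),(-60,64)],[Q(400,22,78),Q(645,42,78),Q(634,270,78),Q(385,246,78)]))
print("levertip",L(180,570,110), "pins", L(202,77,50),L(114,253,50))
print("jar",ray(d,323,180,86),"tape",ray(d,325,243,36),"pencil",ray(d,296,322,4),ray(d,376,349,4))
E
```

```text
jig (array([648.71, 188.74,   0.12]), array([[ 0.8,  1.1],
       [ 1.5, -1.2],
       [-0.5, -1.5],
       [-1.8,  1.5]]))
tmpl (array([ 627.08, -222.13,   -0.12]), array([[ 0.3, -0.9],
       [-0.5, -0. ],
       [ 0.6,  0. ],
       [-0.4,  0.9]]))
box (array([ 644.98, -222.2 ,   -0.1 ]), array([[ 1. ,  1.1],
       [-0.3, -1. ],
       [-0.1, -1.3],
       [-0.6,  1.2]]))
levertip [427.66 163.36 110.  ] pins [690.09 164.44  50.  ] [596.13 207.94  50.  ]
jar [665.69   2.61  86.  ] tape [545.33  -1.45  36.  ] pencil [385.41  59.12   4.  ] [ 329.65 -105.09    4.  ]
```

```bash
cat >> h.py <<'E'
def tool(psi): return R.from_euler('z',psi)*R.from_euler('x',np.pi)
def rows(*tg):
    from workcell import get_obs
    o=get_obs();R0=R.from_rotvec(o["orientation"]);p0=o["ee_pos"]
    print("t",round(o["t"],2),"at",np.round(p0,1),"w",round(o["width"],1),"F",np.round(o["ft_force"],1))
    for p,psi in tg:
        print(np.round(R0.inv().apply(np.array(p)-p0)/300,3).tolist(),np.round((R0.inv()*tool(psi)).as_rotvec()/1.5,3).tolist())
def pt(pose,x,y,z):
    c,s=np.cos(pose[2]),np.sin(pose[2]);return [pose[0]+c*x-s*y,pose[1]+s*x+c*y,z]
JIG=(648.7,188.7,.12);TM=(627.1,-222.1,-.12)
E
python3 -c "
from h import *
rows(((352,306,225),2.8),((440,48,225),2.9),(pt(TM,-100,0,225),np.pi-.12))"
```

```text
t 0.1 at [264.2 565.9 222. ] w 87.8 F [0.2 0.2 1. ]
[-0.632, -0.661, -0.009] [-0.001, -0.0, -0.063]
[-1.261, -1.316, -0.008] [-0.001, -0.0, -0.13]
[-1.891, -1.972, -0.007] [-0.001, -0.0, -0.211]
```

>>> step_arm(deltas=[[[-0.945, -0.986, 0], [0, 0, 0], 1], [[-0.945, -0.986, 0], [0, 0, 0], 1], [[-0.945, -0.986, 0], [0, 0, 0], 1], [[-0.945, -0.986, 0], [0, 0, 0], 1], [[-0.945, -0.986, 0], [0, 0, 0], 1], [[-0.945, -0.986, 0], [0, 0, 0], 1], [[-0.945, -0.986, 0], [0, 0, 0], 1], [[-0.945, -0.986, 0], [0, 0, 0], 1], [[-0.945, -0.986, 0], [0, 0, 0], 1], [[-0.945, -0.986, 0], [0, 0, 0], 1], [[-0.945, -0.986, 0], [0, 0, 0], 1], [[-0.945, -0.986, 0], [0, 0, 0], 1]])

```text
t: 1.1
ee_pos: [396.4, 176.9, 222.6]
orientation: [-0.687, -3.065, -0.0]
ft_force: [-0.1, -0.5, -0.4]
width: 87.9
grasp_force: 0.0
```

>>> step_arm(deltas=[[[-0.945, -0.986, 0], [0, 0, -0.211], 1], [[-0.945, -0.986, 0], [0, 0, -0.211], 1], [[-0.945, -0.986, 0], [0, 0, -0.211], 1], [[-0.945, -0.986, 0], [0, 0, -0.211], 1], [[-0.945, -0.986, 0], [0, 0, -0.211], 1], [[-0.945, -0.986, 0], [0, 0, -0.211], 1], [[-0.945, -0.986, 0], [0, 0, -0.211], 1], [[-0.945, -0.986, 0], [0, 0, -0.211], 1], [[-0.945, -0.986, 0], [0, 0, -0.211], 1], [[-0.945, -0.986, 0], [0, 0, -0.211], 1], [[-0.945, -0.986, 0], [0, 0, -0.211], 1], [[-0.945, -0.986, 0], [0, 0, -0.211], 1], [[-0.945, -0.986, 0], [0, 0, -0.211], 1], [[-0.945, -0.986, 0], [0, 0, -0.211], 1]])

```text
t: 2.27
ee_pos: [527.4, -207.4, 222.2]
orientation: [-0.186, -3.135, -0.002]
ft_force: [-1.2, 0.9, 0.0]
width: 88.0
grasp_force: 0.0
```

```bash
python3 -c "
from h import *
from workcell import *
import cv2
d=get_image('wrist');cv2.imwrite('pics/w1.png',d['pixels'][:,:,::-1]);np.savez('w1.npz',**d)
for q in [(-130,18),(-130,-18),(-60,45),(-60,-45)]: print(np.round(proj(d,pt(TM,*q,27))))
rows((pt(TM,-100,0,100),np.pi-.12),(pt(TM,-100,0,6),np.pi-.12))"
```

```text
[328. 188.]
[293. 188.]
[352. 253.]
[269. 253.]
t 2.32 at [ 527.5 -207.4  222.4] w 87.5 F [ 0.4 -0.1  0.4]
[-0.003, -0.009, 0.408] [0.0, -0.001, 0.001]
[-0.003, -0.01, 0.721] [0.0, -0.001, 0.001]
```

View pics/w1.png

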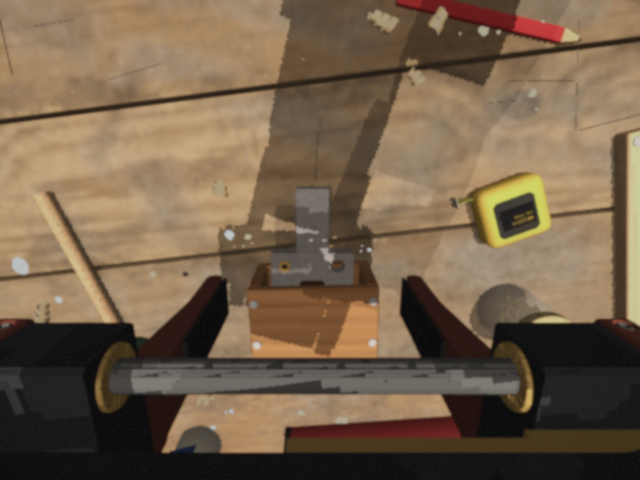

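The wrist view shows the nose end at about (296–330, 187) and the shoulder at row 250. That is within 3 px of the prediction, so I'll descend, close on the nose and pull.

>>> step_arm(deltas=[[[-0.003, -0.006, 0.12], [0, 0, 0], 1], [[-0.003, -0.006, 0.24], [0, 0, 0], 1], [[-0.003, -0.006, 0.36], [0, 0, 0], 1], [[-0.003, -0.006, 0.48], [0, 0, 0], 1], [[-0.003, -0.006, 0.58], [0, 0, 0], 1], [[-0.003, -0.006, 0.65], [0, 0, 0], 1], [[-0.003, -0.006, 0.7], [0, 0, 0], 1], [[-0.003, -0.006, 0.72], [0, 0, 0], 1], [[-0.003, -0.006, 0.72], [0, 0, 0], 1], [[-0.003, -0.006, 0.72], [0, 0, 0], -1], [[-0.003, -0.006, 0.72], [0, 0, 0], -1], [[-0.003, -0.006, 0.72], [0, 0, 0], -1], [[-0.003, -0.006, 0.72], [0, 0, 0], -1], [[-0.003, -0.006, 0.72], [0, 0, 0], -1], [[-0.003, -0.006, 0.72], [0, 0, 0], -1], [[-0.003, -0.006, 0.72], [0, 0, 0], -1], [[-0.003, -0.006, 0.72], [0, 0, 0], -1], [[-0.003, -0.006, 0.72], [0, 0, 0], -1]])

```text
t: 3.82
ee_pos: [528.4, -211.4, 6.7]
orientation: [-0.189, -3.136, -0.0]
ft_force: [-0.3, 1.5, 2.1]
width: 35.9
grasp_force: 29.9
```

>>> step_arm(deltas=[[[0, 0, -0.003], [0, 0, 0], -1], [[0.02, 0, -0.004], [0, 0, 0], -1], [[0.05, 0, -0.004], [0, 0, 0], -1], [[0.08, 0, -0.004], [0, 0, 0], -1], [[0.11, 0, -0.004], [0, 0, 0], -1], [[0.14, 0, -0.004], [0, 0, 0], -1], [[0.17, 0, -0.004], [0, 0, 0], -1], [[0.2, 0, -0.004], [0, 0, 0], -1], [[0.23, 0, -0.004], [0, 0, 0], -1], [[0.26, 0, -0.004], [0, 0, 0], -1], [[0.29, 0, -0.004], [0, 0, 0], -1], [[0.32, 0, -0.004], [0, 0, 0], -1], [[0.35, 0, -0.004], [0, 0, 0], -1], [[0.38, 0, -0.004], [0, 0, 0], -1], [[0.41, 0, -0.004], [0, 0, 0], -1], [[0.44, 0, -0.004], [0, 0, 0], -1], [[0.47, 0, -0.004], [0, 0, 0], -1], [[0.48, 0, -0.004], [0, 0, 0], -1], [[0.48, 0, -0.004], [0, 0, 0], -1]])

```text
t: 5.4
ee_pos: [384.4, -193.9, 7.8]
orientation: [-0.19, -3.135, -0.001]
ft_force: [-0.1, 0.1, -3.0]
width: 35.6
grasp_force: 30.0
```

```bash
python3 -c "
from h import *
from workcell import *
import cv2
d=get_image('side');p=d['pixels'][120:300,200:420,::-1];cv2.imwrite('pics/s2.png',cv2.resize(p,None,fx=3,fy=3,interpolation=2))
rows()"
```

```text
t 5.45 at [ 385.4 -194.3    7.9] w 36.1 F [ 0.4  0.1 -3.1]
```

View pics/s2.png

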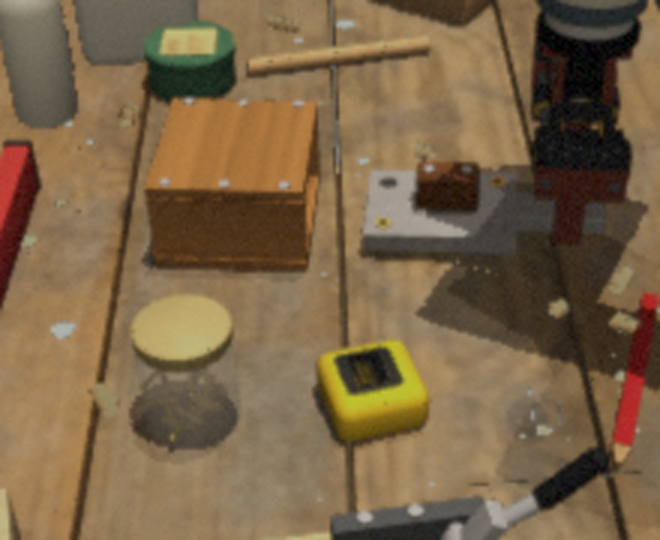

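The template is clear of the box and held level, with no bystander moved. I'll lower it rear edge first, release, and go up.

>>> step_arm(deltas=[[[0, 0, 0.008], [0, 0.015, 0], -1], [[0, 0, 0.016], [0, 0.03, 0], -1], [[0, 0, 0.016], [0, 0.035, 0], -1], [[0, 0, 0.016], [0, 0.035, 0], -1], [[0, 0, 0.016], [0, 0.035, 0], -0.1], [[0, 0, 0.016], [0, 0.035, 0], 0.2], [[0, 0, 0.014], [0, 0.02, 0], 0.6], [[0, 0, 0.01], [0, 0, 0], 1], [[0, 0, 0.01], [0, 0, 0], 1], [[0, 0, 0.01], [0, 0, 0], 1], [[0, 0, -0.1], [0, 0, 0], 1], [[0, 0, -0.24], [0, 0, 0], 1], [[-0.1, 0, -0.38], [0, 0, 0], 1], [[-0.2, 0, -0.5], [0, 0, 0], 1], [[-0.2, 0, -0.6], [0, 0, 0], 1], [[-0.2, 0, -0.6], [0, 0, 0], 1], [[-0.2, 0, -0.6], [0, 0, 0], 1]])

```text
t: 6.87
ee_pos: [447.4, -202.3, 190.4]
orientation: [0.188, 3.131, -0.004]
ft_force: [0.8, 0.2, 0.0]
width: 87.6
grasp_force: 0.0
```

```bash
python3 -c "
from h import *
from workcell import *
import cv2
d=get_image('wrist');np.savez('w2.npz',**d)
cv2.imwrite('pics/w2.png',d['pixels'][:,:,::-1]);rows()"
```

```text
t 6.92 at [ 445.4 -201.5  188.4] w 87.5 F [ 0.1 -0.1 -1. ]
```

View pics/w2.png

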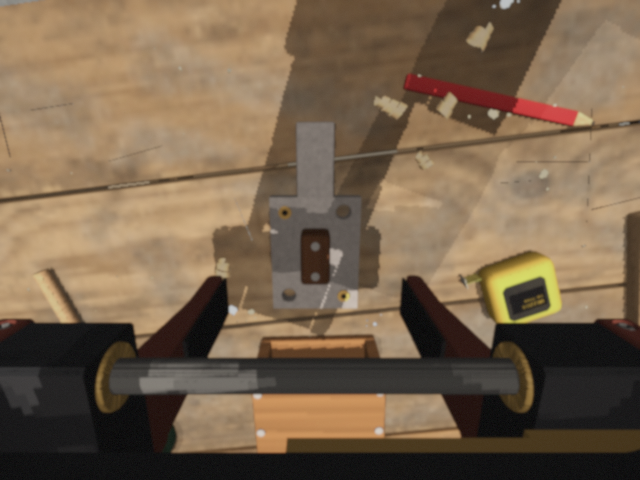

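The template lies flat on the bench. Nose corners are at (297,123) and (334,123), front corners at (271,197) and (361,197), and rear corners at (274,308) and (358,308). The grip is around (315,256).

Run:
```python
from h import *
d=np.load("w2.npz")
s,r=fit([(-130,-18),(-130,18),(-60,-45),(-60,45),(60,-45),(60,45)],[ray(d,*u,15) for u in[(297,123),(334,123),(271,197),(361,197),(274,308),(358,308)]])
print(s,r.tolist(),ray(d,315,256,47),pt(s,-5,0,47))
rows((pt(s,-5,0,90),np.pi+s[2]),(pt(s,-5,0,19),np.pi+s[2]))
```

```text
[ 4.85679278e+02 -2.04728602e+02 -1.16412499e-01] [[-1.3, -0.7], [-1.2, 1.4], [0.4, -1.5], [0.4, 1.0], [1.0, -0.1], [0.7, -0.0]] [ 474.75483831 -204.41291606   47.        ] [np.float64(480.7131197800135), np.float64(-204.14785340986708), 47]
t 6.92 at [ 445.4 -201.5  188.4] w 87.5 F [ 0.1 -0.1 -1. ]
[-0.118, 0.005, 0.328] [-0.0, 0.001, -0.002]
[-0.117, 0.006, 0.565] [-0.0, 0.001, -0.002]
```

>>> step_arm(deltas=[[[-0.07, 0.005, 0.1], [0, 0, 0], 1], [[-0.115, 0.005, 0.22], [0, 0, 0], 1], [[-0.115, 0.005, 0.34], [0, 0, 0], 1], [[-0.115, 0.005, 0.44], [0, 0, 0], 1], [[-0.115, 0.005, 0.51], [0, 0, 0], 1], [[-0.115, 0.005, 0.55], [0, 0, 0], 1], [[-0.115, 0.005, 0.565], [0, 0, 0], 1], [[-0.115, 0.005, 0.565], [0, 0, 0], 1], [[-0.115, 0.005, 0.565], [0, 0, 0], -1], [[-0.115, 0.005, 0.565], [0, 0, 0], -1], [[-0.115, 0.005, 0.565], [0, 0, 0], -1], [[-0.115, 0.005, 0.565], [0, 0, 0], -1], [[-0.115, 0.005, 0.565], [0, 0, 0], -1], [[-0.115, 0.005, 0.565], [0, 0, 0], -1], [[-0.115, 0.005, 0.565], [0, 0, 0], -1], [[-0.115, 0.005, 0.565], [0, 0, 0], -1], [[-0.115, 0.005, 0.565], [0, 0, 0], -1], [[-0.115, 0.005, 0.565], [0, 0, 0], -1]])

```text
t: 8.42
ee_pos: [479.7, -204.2, 18.4]
orientation: [0.189, 3.136, -0.0]
ft_force: [0.1, -1.1, 0.5]
width: 27.7
grasp_force: 30.0
```

>>> step_arm(deltas=[[[0, 0, -0.03], [0, 0, 0], -1], [[0, 0, -0.1], [0, 0, 0], -1], [[0, 0, -0.2], [0, 0, 0], -1], [[0, 0, -0.3], [0, 0, 0], -1], [[0, 0, -0.4], [0, 0, 0], -1], [[0, 0, -0.5], [0, 0, 0], -1], [[0, 0, -0.56], [0, 0, 0], -1], [[-0.1, 0.1, -0.56], [0, 0, 0], -1], [[-0.18, 0.2, -0.56], [0, 0, 0], -1], [[-0.26, 0.3, -0.56], [0, 0, 0], -1], [[-0.34, 0.4, -0.56], [0, 0, 0], -1], [[-0.34, 0.5, -0.56], [0, 0, 0], -1], [[-0.34, 0.55, -0.56], [0, 0, 0], -1], [[-0.34, 0.57, -0.56], [0, 0, 0], -1]])

```text
t: 9.58
ee_pos: [600.8, -44.2, 186.1]
orientation: [-0.185, -3.135, -0.001]
ft_force: [-0.2, -0.3, -2.4]
width: 27.5
grasp_force: 30.0
```

```bash
python3 -c "
from h import *
rows((pt(JIG,-5,0,180),np.pi+JIG[2]))"
```

```text
t 9.58 at [600.8 -44.2 186.1] w 27.5 F [-0.2 -0.3 -2.4]
[-0.051, 0.786, 0.02] [0.0, -0.001, -0.158]
```

>>> step_arm(deltas=[[[-0.01, 0.1, 0], [0, 0, -0.03], -1], [[-0.02, 0.2, 0], [0, 0, -0.06], -1], [[-0.03, 0.32, 0], [0, 0, -0.09], -1], [[-0.04, 0.44, 0], [0, 0, -0.12], -1], [[-0.05, 0.56, 0], [0, 0, -0.158], -1], [[-0.051, 0.67, 0], [0, 0, -0.158], -1], [[-0.051, 0.75, 0.02], [0, 0, -0.158], -1], [[-0.051, 0.786, 0.06], [0, 0, -0.158], -1], [[-0.051, 0.786, 0.12], [0, 0, -0.158], -1], [[-0.051, 0.786, 0.17], [0, 0, -0.158], -1], [[-0.051, 0.786, 0.2], [0, 0, -0.158], -1], [[-0.051, 0.786, 0.2], [0, 0, -0.158], -1], [[-0.051, 0.786, 0.2], [0, 0, -0.158], -1]])

```text
t: 10.67
ee_pos: [644.4, 184.4, 125.8]
orientation: [0.182, -3.135, 0.001]
ft_force: [0.8, -0.6, -3.1]
width: 28.1
grasp_force: 30.0
```

```bash
python3 -c "
from h import *
from workcell import *
import cv2
P=[]
d=get_image('wrist');np.savez('w3.npz',**d);P.append(d['pixels'][60:460,170:490,::-1])
d=get_image('side');np.savez('s3.npz',**d);P.append(cv2.resize(d['pixels'][210:370,215:407,::-1],None,fx=2.5,fy=2.5,interpolation=2))
cv2.imwrite('pics/w3.png',np.hstack(P));rows((pt(JIG,-5,0,126),np.pi+JIG[2]))"
```

```text
t 10.77 at [645.5 185.  127.2] w 28.0 F [ 0.2  0.5 -3.5]
[0.005, 0.011, 0.004] [0.0, 0.001, -0.003]
```

View pics/w3.png

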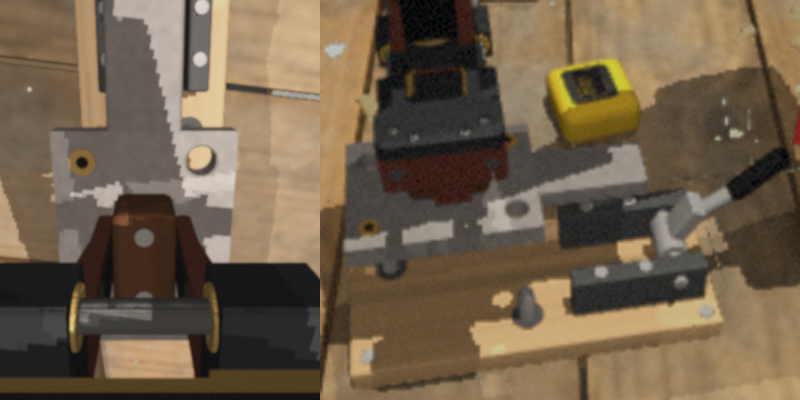

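The wrist crop (offset 170,60) shows:
- **Template:** held shoulders at (52,130) and (237,130), hole at (201,159).
- **Jig:** board edges at x≈78 and 226, right cheek's rear outer corner at (210,89), pin showing at (192,122).

I'll compare these with the predicted positions.

Run:
```python
from h import *
from workcell import get_obs
d=np.load("w3.npz");o=get_obs();p=o["ee_pos"];zb=p[2]-18.4
np.set_printoptions(precision=1,suppress=True)
c=lambda u,v,z:ray(d,u+170,v+60,z)
def loc(w,P=JIG):
    a=R.from_euler('z',-P[2]).as_matrix()[:2,:2];return a@(w[:2]-np.array(P[:2]))
print("cam",d["T"][:3,3],"tcp in jig",loc(p))
print("tmpl corners in jig", [loc(c(*u,zb+15)) for u in[(52,130),(237,130),(201,159)]])
print("board edge L",loc(c(77,0,20)),loc(c(80,125,20)),"R",loc(c(227,0,20)),loc(c(224,125,20)))
print("cheek",loc(c(210,89,56)),"pin",loc(c(192,122,50)),loc(c(192,122,35)))
print("pin top pred",np.array(proj(d,pt(JIG,-45,28,50)))-[170,60],"base",np.array(proj(d,pt(JIG,-45,28,20)))-[170,60])
s=np.load("s3.npz")
print("side pins pred top/base", [np.round((np.array(proj(s,pt(JIG,x,y,z)))-[215,210])*2.5+[320,0]) for x,y,z in[(-45,28,50),(-45,28,20),(45,-28,50),(45,-28,20),(75,55,20),(-175,55,20)]])
```

```text
cam [567.6 175.9 287.1] tcp in jig [-3.6 -3.2]
tmpl corners in jig [array([-59.3, -46.1]), array([-58.9,  40.7]), array([-45.1,  24.4])]
board edge L [-135.1  -49.2] [-48.5 -51.9] R [-134.6   55.1] [-48.1  58.3]
cheek [-75.8  39.6] pin [-54.   29.6] [-52.2  31.6]
pin top pred [189.2 135.3] base [184.3 129.2]
side pins pred top/base [array([528., 283.]), array([530., 310.]), array([389., 235.]), array([394., 263.]), array([351., 370.]), array([726., 316.])]
```

The wrist view puts the jig about 3 mm further to +y than my estimate. I'll correct for that, go down to just above the pins and look closely.

>>> step_arm(deltas=[[[0.006, 0.02, 0.03], [0, 0, 0], -1], [[0.006, 0.02, 0.07], [0, 0, 0], -1], [[0.006, 0.02, 0.11], [0, 0, 0], -1], [[0.006, 0.02, 0.14], [0, 0, 0], -1], [[0.006, 0.02, 0.16], [0, 0, 0], -1], [[0.006, 0.02, 0.165], [0, 0, 0], -1], [[0.006, 0.02, 0.165], [0, 0, 0], -1], [[0.006, 0.02, 0.165], [0, 0, 0], -1]])

```text
t: 11.43
ee_pos: [642.6, 191.5, 76.9]
orientation: [-0.183, 3.136, 0.0]
ft_force: [0.0, -1.4, -3.7]
width: 28.0
grasp_force: 30.0
```

```bash
python3 -c "
from h import *
from workcell import *
import cv2
P=[]
d=get_image('wrist');np.savez('w4.npz',**d);P.append(cv2.resize(d['pixels'][40:240,220:420,::-1],None,fx=2,fy=2,interpolation=2))
d=get_image('side');np.savez('s4.npz',**d);P.append(cv2.resize(d['pixels'][280:360,220:300,::-1],None,fx=5,fy=5,interpolation=2))
cv2.imwrite('pics/w4.png',np.hstack(P));rows()"
```

```text
t 11.53 at [642.9 191.5  77.4] w 28.0 F [-0.7  0.3 -2.5]
```

View pics/w4.png

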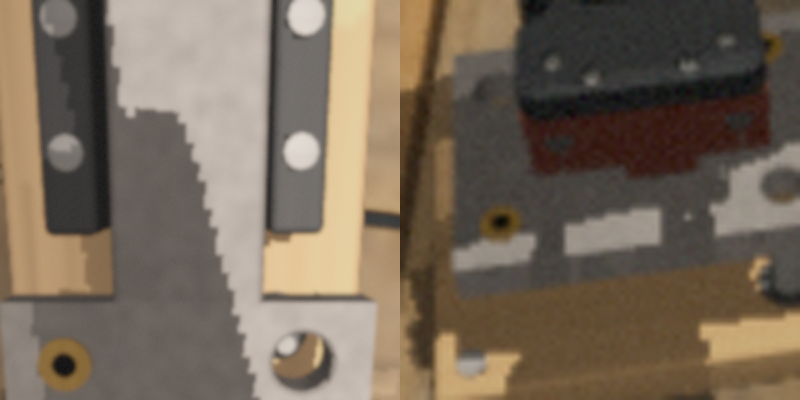

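The pin tip shows inside the hole: tip at about (288,345), hole centre (301,360). The cheek screws are at (66,152), (301,150), (59,17) and (306,17), and the nose edges at the shoulder at x = 113 and 262. I'll compute the offset from these.

Run:
```python
from h import *
np.set_printoptions(precision=1,suppress=True)
d=np.load("w4.npz");zb=77.2-18.4
a=R.from_euler('z',-.12).as_matrix()[:2,:2]
def L(u,v,z): return a@(ray(d,(u+.5)/2-.5+220,(v+.5)/2-.5+40,z)[:2]-np.array(JIG[:2]))
print("hole",L(301,360,zb+15),"bush",L(65,365,zb+15),"pin",L(288,345,50))
print("screws",[L(*u,57) for u in[(66,152),(301,150),(59,17),(306,17)]])
print("nose edges",L(113,297,zb+15),L(262,297,zb+15),"cheek ends",L(48,232,56),L(322,232,56))
print("tcp",a@(np.array([642.9,191.5])-np.array(JIG[:2])), "cam",a@(d["T"][:2,3]-np.array(JIG[:2])))
```

```text
hole [-45.4  31.4] bush [-44.4 -25.8] pin [-44.2  31.6]
screws [array([-94.1, -25.7]), array([-94.4,  31.9]), array([-123.8,  -25.8]), array([-123.7,   31.9])]
nose edges [-60.8 -13.6] [-60.7  21.6] cheek ends [-74.9 -31.5] [-74.7  38.3]
tcp [-5.4  3.5] cam [-83.3   4.1]
```

Hole and pin agree to about 1 mm in x and 0.3 mm in y. I'll shift +0.7 mm in x and lower past the taper while watching the force.

>>> step_arm(deltas=[[[-0.0025, 0, 0.0], [0, 0, 0], -1], [[-0.0025, 0, 0.01], [0, 0, 0], -1], [[-0.0025, 0, 0.02], [0, 0, 0], -1], [[-0.0025, 0, 0.03], [0, 0, 0], -1], [[-0.0025, 0, 0.038], [0, 0, 0], -1], [[-0.0025, 0, 0.046], [0, 0, 0], -1], [[-0.0025, 0, 0.054], [0, 0, 0], -1], [[-0.0025, 0, 0.062], [0, 0, 0], -1], [[-0.0025, 0, 0.07], [0, 0, 0], -1], [[-0.0025, 0, 0.075], [0, 0, 0], -1], [[-0.0025, 0, 0.075], [0, 0, 0], -1], [[-0.0025, 0, 0.075], [0, 0, 0], -1]])

```text
t: 12.53
ee_pos: [643.1, 191.5, 54.2]
orientation: [0.183, -3.136, 0.0]
ft_force: [-0.2, 1.1, -3.5]
width: 27.7
grasp_force: 30.0
```

>>> step_arm(deltas=[[[0, 0, 0.008], [0, 0, 0], -1], [[0, 0, 0.016], [0, 0, 0], -1], [[0, 0, 0.024], [0, 0, 0], -1], [[0, 0, 0.031], [0, 0, 0], -1], [[0, 0, 0.037], [0, 0, 0], -1], [[0, 0, 0.042], [0, 0, 0], -1], [[0, 0, 0.046], [0, 0, 0], -1], [[0, 0, 0.049], [0, 0, 0], -1], [[0, 0, 0.051], [0, 0, 0], -1], [[0, 0, 0.051], [0, 0, 0], -1], [[0, 0, 0.051], [0, 0, 0], -1]])

```text
t: 13.45
ee_pos: [643.2, 191.6, 39.1]
orientation: [-0.183, 3.136, 0.0]
ft_force: [-0.2, 0.6, -3.1]
width: 27.4
grasp_force: 30.0
```

Still no contact; the gap should be under 1 mm.

>>> step_arm(deltas=[[[0, 0, 0.002], [0, 0, 0], -1], [[0, 0, 0.004], [0, 0, 0], -1], [[0, 0, 0.004], [0, 0, 0], -1], [[0, 0, 0.006], [0, 0, 0], -1], [[0, 0, 0.006], [0, 0, 0], -1]])

```text
t: 13.87
ee_pos: [643.3, 191.6, 38.4]
orientation: [-0.183, 3.136, 0.0]
ft_force: [-3.0, -1.0, 8.5]
width: 27.8
grasp_force: 30.0
```

Contact at z = 38.4, which is the expected flush height. I'll release and rise. Meanwhile I'll work out the lever angle from the first pictures.

>>> step_arm(deltas=[[[0, 0, 0.002], [0, 0, 0], -0.2], [[0, 0, 0], [0, 0, 0], 0.2], [[0, 0, 0], [0, 0, 0], 0.4], [[0, 0, 0], [0, 0, 0], 0.4], [[0, 0, 0], [0, 0, 0], 0.4], [[0, 0, -0.05], [0, 0, 0], 0.4], [[0, 0, -0.15], [0, 0, 0], 0.4], [[0, 0, -0.28], [0, 0, 0], 0], [[0, 0, -0.42], [0, 0, 0], -1], [[0, 0, -0.55], [0, 0, 0], -1], [[0, 0, -0.6], [0, 0, 0], -1], [[0, 0, -0.6], [0, 0, 0], -1]])

```text
t: 14.87
ee_pos: [645.9, 192.4, 224.3]
orientation: [-0.183, 3.126, 0.003]
ft_force: [0.3, -0.0, 0.5]
width: 31.8
grasp_force: 0.0
```

```bash
echo 'J2=(649.0,191.8,.119)' >> h.py
python3 - <<'E'
from h import *
from workcell import *
import cv2
np.set_printoptions(precision=1,suppress=True)
d=np.load("top.npz")
# handle end seen in top crop at (180,570); middle of its rounded end ~7px(4x) earlier
for v in (562,570):
  for th in np.arange(1.6,2.15,.05):
    e=98.98*np.array([np.cos(th+.287),np.sin(th+.287)])
    q=np.array(proj(d,pt(J2,-148+e[0],0,44.5+e[1])));q=(q-[195,155]+.5)*4-.5
    if v==562: print(round(th,2),e,q)
s=get_image("side");w=get_image("wrist")
cv2.imwrite("pics/s5.png",np.hstack([cv2.resize(s["pixels"][255:355,220:420,::-1],None,fx=2.4,fy=2.4,interpolation=2),cv2.resize(w["pixels"][0:240,160:480,::-1],None,fx=1,fy=1)]))
for th in (1.6,1.7,1.8,1.9,2.0,2.1):
    print(th,(np.array(proj(s,pt(J2,-148+98.98*np.cos(th+.287),0,44.5+98.98*np.sin(th+.287))))-[220,255])*2.4)
rows((pt(J2,-148,0,200),np.pi+.119))
E
```

```text
1.6 [-30.8  94.1] [158.9 470.7]
1.65 [-35.4  92.4] [160.3 481. ]
1.7 [-40.   90.5] [161.8 491.2]
1.75 [-44.5  88.4] [163.3 501.1]
1.8 [-48.9  86.1] [164.9 510.9]
1.85 [-53.1  83.5] [166.5 520.4]
1.9 [-57.2  80.8] [168.1 529.7]
1.95 [-61.2  77.8] [169.7 538.7]
2.0 [-65.   74.7] [171.3 547.4]
2.05 [-68.6  71.3] [173.  555.7]
2.1 [-72.1  67.8] [174.7 563.7]
1.6 [376.4  25.1]
1.7 [389.4  27.2]
1.8 [401.6  30.3]
1.9 [412.8  34.3]
2.0 [423.   39.2]
2.1 [431.9  44.9]
t 14.97 at [643.2 191.6 218.6] w 23.9 F [-0.4 -0.  -0.9]
[0.474, -0.003, 0.061] [0.0, 0.001, -0.002]
```

View pics/s5.png

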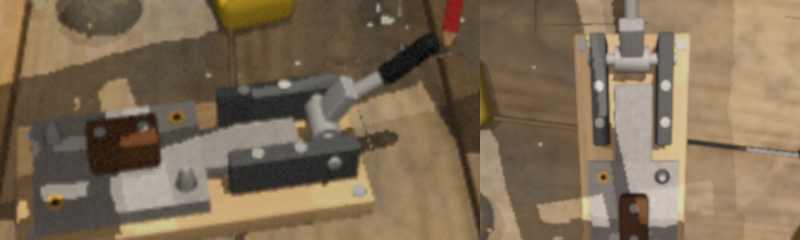

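The template is flush on both pins, and the lever tip is near (433,43), so the lever value is about 2.05. I'll get behind the tip with the fingers closed.

Run:
```python
from h import *
A=np.pi+.119
E=[(-100,175),(-100,57),(-60,57),(-17.5,72),(2,74),(21,68.7),(38,58),(51,44),(60,28.4)]
rows(*[(pt(J2,-148+x,0,44.5+z),A) for x,z in E])
```

```text
t 14.97 at [643.2 191.6 218.6] w 23.9 F [-0.4 -0.  -0.9]
[0.807, -0.003, -0.004] [0.0, 0.001, -0.002]
[0.808, -0.003, 0.389] [0.0, 0.001, -0.002]
[0.675, -0.003, 0.389] [0.0, 0.001, -0.002]
[0.533, -0.003, 0.339] [0.0, 0.001, -0.002]
[0.468, -0.003, 0.333] [0.0, 0.001, -0.002]
[0.405, -0.003, 0.351] [0.0, 0.001, -0.002]
[0.348, -0.002, 0.386] [0.0, 0.001, -0.002]
[0.305, -0.002, 0.433] [0.0, 0.001, -0.002]
[0.275, -0.002, 0.485] [0.0, 0.001, -0.002]
```

>>> step_arm(deltas=[[[0.1, 0, -0.01], [0, 0, 0], -1], [[0.22, 0, -0.01], [0, 0, 0], -1], [[0.34, 0, -0.01], [0, 0, 0], -1], [[0.46, 0, -0.01], [0, 0, 0], -1], [[0.58, 0, -0.01], [0, 0, 0], -1], [[0.7, -0.003, -0.01], [0, 0, 0], -1], [[0.78, -0.003, 0], [0, 0, 0], -1], [[0.808, -0.003, 0], [0, 0, 0], -1], [[0.808, -0.003, 0], [0, 0, 0], -1], [[0.808, -0.003, 0.1], [0, 0, 0], -1], [[0.808, -0.003, 0.2], [0, 0, 0], -1], [[0.808, -0.003, 0.3], [0, 0, 0], -1], [[0.808, -0.003, 0.37], [0, 0, 0], -1], [[0.808, -0.003, 0.389], [0, 0, 0], -1], [[0.808, -0.003, 0.389], [0, 0, 0], -1]])

```text
t: 16.22
ee_pos: [402.6, 162.2, 98.8]
orientation: [0.183, -3.133, 0.002]
ft_force: [-1.2, -1.0, -0.5]
width: 0.3
grasp_force: 0.0
```

Run:
```python
from h import *
A=np.pi+.119
E=[(-60,57),(-17.5,72),(2,74),(21,68.7),(38,58),(51,44),(60,28.4)]
rows(*[(pt(J2,-148+x,0,44.5+z),A) for x,z in E])
```

```text
t 16.22 at [402.6 162.2  98.8] w 0.3 F [-1.2 -1.  -0.5]
[-0.134, 0.001, -0.009] [-0.001, -0.002, -0.002]
[-0.275, 0.001, -0.06] [-0.001, -0.002, -0.002]
[-0.34, 0.001, -0.067] [-0.001, -0.002, -0.002]
[-0.404, 0.001, -0.049] [-0.001, -0.002, -0.002]
[-0.461, 0.001, -0.014] [-0.001, -0.002, -0.002]
[-0.504, 0.002, 0.033] [-0.001, -0.002, -0.002]
[-0.534, 0.002, 0.085] [-0.001, -0.002, -0.002]
```

>>> step_arm(deltas=[[[-0.04, 0.001, -0.003], [0, 0, 0], -1], [[-0.08, 0.001, -0.006], [0, 0, 0], -1], [[-0.12, 0.001, -0.009], [0, 0, 0], -1], [[-0.16, 0.001, -0.02], [0, 0, 0], -1], [[-0.2, 0.001, -0.035], [0, 0, 0], -1], [[-0.24, 0.001, -0.05], [0, 0, 0], -1], [[-0.275, 0.001, -0.06], [0, 0, 0], -1], [[-0.31, 0.001, -0.066], [0, 0, 0], -1], [[-0.34, 0.001, -0.067], [0, 0, 0], -1], [[-0.372, 0.001, -0.06], [0, 0, 0], -1], [[-0.404, 0.001, -0.049], [0, 0, 0], -1], [[-0.433, 0.001, -0.033], [0, 0, 0], -1], [[-0.461, 0.001, -0.014], [0, 0, 0], -1], [[-0.483, 0.001, 0.009], [0, 0, 0], -1], [[-0.504, 0.001, 0.033], [0, 0, 0], -1], [[-0.52, 0.001, 0.058], [0, 0, 0], -1], [[-0.532, 0.001, 0.078], [0, 0, 0], -1], [[-0.534, 0.001, 0.085], [0, 0, 0], -1], [[-0.534, 0.001, 0.085], [0, 0, 0], -1]])

```text
t: 17.8
ee_pos: [560.9, 181.2, 74.0]
orientation: [0.183, -3.134, 0.001]
ft_force: [0.7, -0.8, 0.8]
width: 0.2
grasp_force: 0.0
```

>>> step_arm(deltas=[[[0, 0, 0.004], [0, 0, 0], -1], [[0, 0, 0.008], [0, 0, 0], -1], [[0, 0, 0.01], [0, 0, 0], -1], [[0, 0, 0.01], [0, 0, 0], -1]])

```text
t: 18.13
ee_pos: [561.5, 181.4, 72.3]
orientation: [-0.183, 3.136, -0.0]
ft_force: [-0.8, -0.8, 1.2]
width: 0.6
grasp_force: 0.4
```

>>> step_arm(deltas=[[[0, 0, 0.004], [0, 0, 0], -1], [[0, 0, 0.008], [0, 0, 0], -1], [[0, 0, 0.01], [0, 0, 0], -1], [[0, 0, 0.01], [0, 0, 0], -1]])

```text
t: 18.47
ee_pos: [562.0, 181.5, 70.7]
orientation: [-0.183, 3.135, 0.0]
ft_force: [-3.3, -1.7, 13.9]
width: 0.2
grasp_force: 7.6
```

Run:
```python
from h import *
from workcell import *
import cv2
s=get_image("side")
cv2.imwrite("pics/s6.png",cv2.resize(s["pixels"][220:370,220:420,::-1],None,fx=4,fy=4,interpolation=2))
for a in (0,.1,.2,.4): print(a,(np.array(proj(s,pt(J2,-148+98.98*np.cos(a+.287),0,44.5+98.98*np.sin(a+.287))))-[220,220])*4)
rows()
```

```text
0 [320.98517723 329.00287976]
0.1 [327.94842001 313.37511244]
0.2 [337.28040661 297.8068795 ]
0.4 [362.79818337 267.5911832 ]
t 18.52 at [562.  181.5  70.7] w 0.2 F [-3.3 -2.3 15.2]
```

View pics/s6.png

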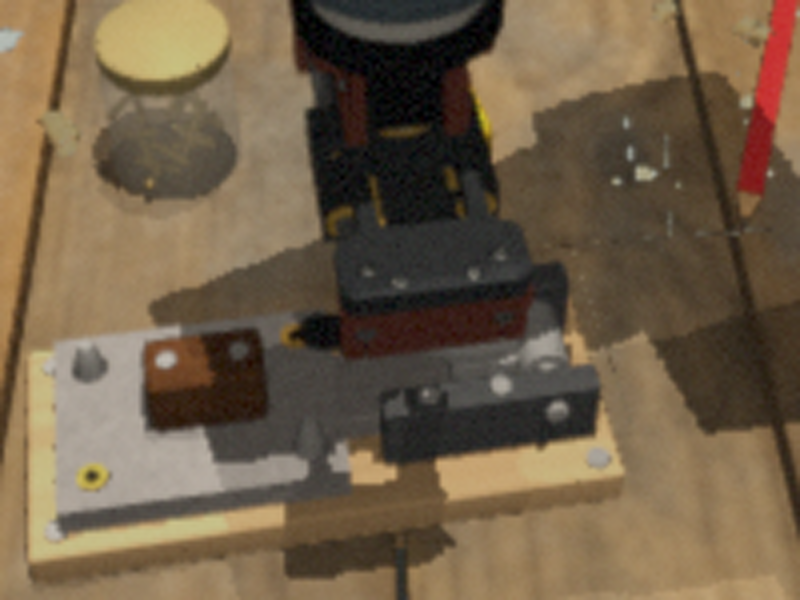

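The lever tip is at about (318,331), where value 0 predicts (321,329), and the press force jumped to 15 N, so it is at its stop. I'll retreat straight up.

>>> step_arm(deltas=[[[0, 0, 0.002], [0, 0, 0], -1], [[0, 0, 0.002], [0, 0, 0], -1], [[0, 0, -0.03], [0, 0, 0], -1], [[0, 0, -0.12], [0, 0, 0], -1], [[0, 0, -0.24], [0, 0, 0], -1], [[0, 0, -0.36], [0, 0, 0], -1], [[0.1, 0, -0.48], [0, 0, 0], -1], [[0.2, 0, -0.5], [0, 0, 0], -1], [[0.2, 0, -0.5], [0, 0, 0], -1], [[0.2, 0, -0.5], [0, 0, 0], -1]])

```text
t: 19.35
ee_pos: [501.1, 174.4, 220.2]
orientation: [-0.184, 3.135, 0.001]
ft_force: [-0.1, 0.0, -0.1]
width: 0.4
grasp_force: 0.0
```

Run:
```python
from h import *
from workcell import *
s=get_image("side")["pixels"][220:370,220:420]
# handle is the dark blob at its tip: dark-pixel check round the predicted tip for value 0
u,v=80,82
print(s[v-3:v+4,u-8:u+12].sum(2)//3);rows()
```

```text
[[ 96  96  99  86  62  33  23  26  11  22  20  25  29  29  31  33  41  43
    6  20]
 [ 98 100  95  64  41  28  26  23   6   7  21   9  15   9  15  11  18  22
   20  12]
 [ 97  92  88  55  31  27  27  30  21  16  14   7  16  18   0   3   5  22
   22  14]
 [ 87  62  58  27  21  21  24  24  19  15   2  13  18   1   7  18  10   4
   15   6]
 [ 65  28  28  19  22  22  16  21  14  16  13  18  17  22  19  16   3  19
    5   8]
 [ 72  42  44  31  17  17  25  10  18  14  11  12  11  11  10  13  19  16
   13  14]
 [103  72  82  65  39  13  17  19  15   4   8  12  18  15  20  25  12  18
   11   9]]
t 19.4 at [502.  174.5 219.5] w 0.3 F [ 0.1  0.8 -0.3]
```

The lever stayed down: the dark handle tip is where value 0 puts it. The robot is clear, so I'll hand in.

```bash
python3 -c "
from workcell import *
print(close_job())"
```

```text
the job is handed in; nothing more can be done
None
```

The template sits flush on both jig pins, the cam lever is fully down and locked, the arm is clear, and the job was handed in at about 19 s; the jar, tape measure and pencil were not touched.

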